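# Clear and load an indexing vial carousel

## Task

Before turning the carousel, stand the amber jar that was left on its guard upright in the middle of the turquoise tray and put the red-capped spent vial from the opening into the yellow tub. Then load every blue-capped vial that is there through the opening, upright, one to a pocket, turning the drum on by its red crank knob one click (60 degrees) after each, so that at the end all of them sit under the guard with none left in the opening and the drum rests in a click position. Leave everything else where it is and do not knock the jar over.

Things in the scene. Friction and masses are not known exactly. Their poses are not given: they have to be found in the camera images.
- vial1_mid (a point): fresh vial with a BLUE cap, clear glass vial: squat, body 40 mm diameter from 0 to 36 mm up, above it a cap 29 mm diameter, 46 mm tall in all, 45 g, standing upright. Origin at its centre, half-way up (23 mm above its base); z up. Two or three blue-capped vials stand on the blue mat
- vial2_mid (a point): second blue-capped vial, same as the first (may be absent)
- vial3_mid (a point): third blue-capped vial, same as the first (may be absent)
- spent_mid (a point): spent vial with a RED cap, green glass vial: squat, body 40 mm diameter from 0 to 36 mm up, above it a cap 29 mm diameter, 46 mm tall in all, 45 g, standing upright. Origin at its centre, half-way up (23 mm above its base); z up. It stands in the drum pocket that shows in the opening at the start, its base 30 mm above the table
- jar_mid (a point): amber jar with black lid, 36 mm diameter, 55 mm tall, 90 g, standing upright on the clear guard of the carousel in the way of the crank. Origin at its centre, half-way up (27.5 mm above its base)
- carousel: indexing carousel, fixed to the table: square base 290 x 290 x 20 mm, origin at its underside centre on the drum's axis, own x axis pointing away from the robot side. A flat clear guard (underside 108 mm, top 113 mm above the table) on four corner posts covers the drum except for an opening in the middle of its -x (front) edge: 136 mm wide along y, reaching from the front edge (x = -145 mm) in to x = -30 mm
- opening (a point): where a pocket's floor centre stands when that pocket is in the middle of the opening: carousel frame (-100, 0, 30) mm
- drum (a joint): angle (rad) of the drum about the carousel's vertical axis, counter-clockwise from above positive, about 0 at the start, end stops near -0.12 and 3.26. Sprung detents at 0, 60, 120 and 180 degrees (0, 1.047, 2.094, 3.142): let go within about 20 degrees of one, the drum snaps into it; turning past the hump between two takes up to about 6 N at the crank knob
- pocket0 (a point): floor centre of the first pocket on the dark teal drum, 100 mm from its axis, in the opening at drum angle 0. Pockets are squares of 50 mm inside with orange walls 4 mm thick, 10 mm tall; floor 30 mm above the table. Turning the drum on (angle growing) carries it under the guard towards the carousel's -y side
- pocket1 (a point): second pocket, same; it is in the opening at drum angle 60 degrees
- pocket2 (a point): third pocket, same; in the opening at 120 degrees. At 180 degrees a plain part of the drum, without pocket, shows in the opening
- crank_knob (a point): middle of the upright red crank knob, 18 mm diameter, 42 mm tall (123 to 165 mm above the table), fixed on the drum's dark crank arm (115 to 123 mm high, above the guard) 75 mm from the drum's axis. At drum angle 0 it lies towards the carousel's -y side; it passes the far (+x) side at 90 degrees and comes to the +y side at 180. It does not spin by itself on the arm
- mat: blue mat 260 x 200 mm, 2 mm thick, on the table; origin under its centre
- tray: turquoise tray 140 x 140 mm, fixed, floor 4 mm above the table, rim 10 mm high, 4 mm wide; origin under its centre
- tub: yellow waste tub, fixed, 120 x 120 mm outside, 55 mm tall, open top, walls 4 mm; origin under its centre
- other1_mid (a point): amber vial with a WHITE cap, same size as the others, standing on the mat; not part of the job
- other2_mid (a point): second white-capped amber vial; not part of the job
- ampbox: small carton 36 x 36 x 30 mm on the mat; not part of the job; origin under its centre
- syringe: clear syringe 22 mm diameter lying on the table, bystander
- spray: spray bottle 64 mm diameter, 170 mm tall, bystander
- saline: saline bottle 60 mm diameter, 110 mm tall, bystander
There are look-alikes about, which are no part of the job. Leave any purple look-alike of the part that bears jar_mid alone.

How it is judged:
By the outcome, as a careful person would: the job done as asked, in the order asked, and still so for the second after the job is handed in, with the robot touching nothing.
Of vial1, vial2, vial3 only 2 to 3 are there at a start; the rules pass over those that are not, and their reading is None.
At some moment in a run one of vial1, vial2, vial3 may be knocked a few centimetres aside while the robot is not near it.
It also fails if it takes over 210 s, if anything falls off the work surface, if the arm or the gripper's body presses on something with over 40 N, if the wrist force passes 120 N, or if a joint passes its speed limit or range.

## Robot

A 6-joint arm with a two-finger parallel gripper is mounted at the origin on the work surface. World frame = base frame: x ahead of the robot, y to its left, z up, the work surface at z = 0. Lengths are in m, angles in rad, forces in N, time in s.
With the tool pointing down it reaches from about 0.275 to 0.85 m from the base axis. Payload 5.2 kg.
Tool frame: the origin (TCP) lies at the very end of the fingers, on their centre line; the grasp point (between the pads) lies 19 mm behind it; z points along the fingers, y is the line along which they close (so a half turn about z gives the same grasp; the last joint's range is limited). The gripper opens to 85 mm and grips with 20 to 120 N. Pads are 22 mm wide; open, the fingers measure 114 mm over their backs; the gripper's body (76 mm by 85 mm) begins 54 mm behind the grasp point. The pads swing forward as they close: fully open they stand 13 mm farther back than shut.
Start: joints at [1.026, 0.259, 1.535, -0, 1.348, -0.203], TCP at [0.184, 0.518, 0.231] pointing down, gripper open.
Joint ranges: [-3.14, 3.14], [-0.91, 2.08], [0.19, 2.58], [-1.22, 4.36], [0.22, 2.71], [-3.12, 3.12]. Speed limits (rad/s): [2.57, 2.57, 3.14, 3.14, 3.14, 3.14].

## Interface

Orientations are given as a unit quaternion [x, y, z, w].
In Python, from cell import arm, viewer gives the robot as it stands.
- The arm moves only by the tool servo_tool, never from a script. Its argument "targets" is a list of rows, each a list of 7 numbers: the opening, from -1 (shut) to 1 (fully open), so that 0 is half open, then the shift along the tool's x, y, z in m, then the turn, a rotation vector about the tool's x, y, z in rad. A call has 1 to 12 rows; each row shifts and turns the commanded pose from where the row before left it, along the tool's axes as they then stand; what a row does not reach is not made up. A row lasts 1/8 s, in which the tool goes at most 62.5 mm and 10.7 degrees, less where a joint would pass 70% of its speed; a pose out of reach is approached as far as the arm can. A call with a gripper value outside its range is refused whole. The fingers move at their own pace and stop on an object; "newtons" is the grip in N (left out, the last holds). Time passes only in rows, so rows that do not move let the fingers close. It gives the time, the measured TCP pose, the force, the opening and the grip force at its end, in the units of the state.
- arm.sense(): the state, without advancing time (a new reading comes with each control period).
- viewer.grab_frame(name): name is "scene" or "top" or "wrist"; returns a dict with "pixels" (480x640x3 uint8, red, green, blue), "z_map" (480x640 float32, m along the optical axis (not along the pixel's ray), 0 where there is no reading), "vfov" (degrees; the focal length in pixels is half the picture's height over the tangent of half this angle, whatever the lens; pixels are square), "cx", "cy" (the principal point, pixels), "extrinsics" (4x4, takes a point from world to camera coordinates). Camera axes: x right, y up, looking along -z (the intrinsics and any distortion apply to the point x, -y, -z); pixel columns grow to the right and rows downward; lengths in m; the calibration is good to about 2 mm. A picture is of the moment at which its call begins.
- arm.finish_job(): hands the job in; it is judged then, once.
The state is a dict: "time": time; "q": joint angles; "joint_velocities": joint speeds; "effort": joint torques, N m; "tcp_pos": TCP position; "tcp_rot": TCP orientation; "ft_force": force on the tool from outside, world axes, zero at the start; "moment": the same for the moment, N m; "gripper_width": opening from 0.0 (shut) to 1.0 (fully open); "grasp_force": force on a finger pad.
Only numpy, scipy, OpenCV 4.12 (cv2) and the standard library are available. Lean on these libraries where they do the work, as an engineer would, in place of code of your own. Each camera call takes 0.05 s, during which the arm holds its last target. There are 200 camera calls.

## Working session

There is one attempt and no reset: what is moved stays moved. The work goes in short steps, Python scripts to look and compute and a tool call to move; the robot and the scene stay as the last step left them, time stands still between calls to the robot, and variables do not carry over. Pictures are saved under pics/ and viewed, at most 14 in all, crops included, and the job is handed in when it is done.

Besides the shell and the picture viewer there is one more tool, called after "Emit:" as name([rows], argument=value, ...), one row to a line, values as JSON. servo_tool: Moves the arm, as the interface text tells. Its arguments: {"type":"object","properties":{"targets":{"type":"array"},"newtons":{"type":"number"}},"required":["targets"]}

```bash
ls; mkdir -p pics; cat > h.py <<'E'
import numpy as np, cv2
from cell import arm, viewer
def grab(n,save=None):
    f=viewer.grab_frame(n)
    if save: cv2.imwrite('pics/'+save,cv2.cvtColor(f['pixels'],cv2.COLOR_RGB2BGR))
    np.savez('%s.npz'%n,**f)
    return f
def load(n): return dict(np.load('%s.npz'%n))
def ray(f,u,v):
    F=240/np.tan(np.radians(float(f['vfov'])/2)); E=f['extrinsics']; R=E[:3,:3];t=E[:3,3]
    d=np.array([(u-f['cx'])/F,-(v-f['cy'])/F,-1.0])
    return -R.T@t, R.T@d
def plane(f,u,v,z):
    c,d=ray(f,u,v); return c+d*(z-c[2])/d[2]
def pt(f,u,v):
    c,d=ray(f,u,v); return c+d*f['z_map'][int(round(v)),int(round(u))]
def proj(f,p):
    F=240/np.tan(np.radians(float(f['vfov'])/2)); E=f['extrinsics']
    q=E[:3,:3]@np.asarray(p)+E[:3,3]
    return f['cx']+F*q[0]/-q[2], f['cy']-F*q[1]/-q[2]
E
python3 - <<'E'
from h import *
for n in ('scene','top'):
    f=grab(n,n+'0.png'); print({k:(v if np.size(v)<20 else np.shape(v)) for k,v in f.items()})
print(arm.sense())
E
```

```text
pics
{'pixels': (480, 640, 3), 'z_map': (480, 640), 'vfov': 47.87376797065181, 'cx': 327.37445043240695, 'cy': 242.84595072369433, 'extrinsics': array([[ 0.16843476,  0.98566049,  0.01015573, -0.09028843],
       [-0.81634162,  0.13371137,  0.56187866,  0.37645308],
       [ 0.55246365, -0.10293044,  0.82715732, -1.57033118],
       [ 0.        ,  0.        ,  0.        ,  1.        ]])}
{'pixels': (480, 640, 3), 'z_map': (480, 640), 'vfov': 49.714292092626025, 'cx': 317.9817685909985, 'cy': 246.00233519338866, 'extrinsics': array([[ 0.01584154, -0.99986206, -0.00499146, -0.01259221],
       [ 0.99467126,  0.01525028,  0.10196333, -0.54189038],
       [-0.10187314, -0.00658012,  0.99477564, -1.30008112],
       [ 0.        ,  0.        ,  0.        ,  1.        ]])}
{'time': 0.1, 'q': array([ 1.02622271e+00,  2.59285352e-01,  1.53597075e+00,  4.37715591e-06,
        1.34799824e+00, -2.02790889e-01]), 'joint_velocities': array([ 0.00151168, -0.00144716, -0.00335088, -0.00091462, -0.00085008,
        0.00101915]), 'effort': array([ 6.02935015e-04, -4.46969712e+01, -2.91248882e+01, -4.28950088e-04,
        6.22592139e-03,  6.17424533e-06]), 'tcp_pos': array([0.18406473, 0.51778628, 0.23055079]), 'tcp_rot': array([ 1.70061217e-01,  9.85433149e-01, -7.72726978e-04, -3.05282726e-04]), 'ft_force': array([ 0.0809323 , -0.20842277, -0.42033288]), 'moment': array([ 0.02119453,  0.01657116, -0.01946279]), 'grasp_force': 0.0, 'gripper_width': 0.9948896999153128}
```

View pics/scene0.png

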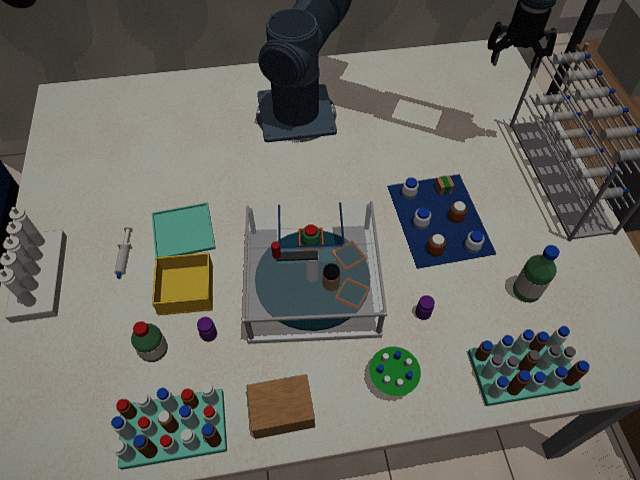

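View pics/top0.png

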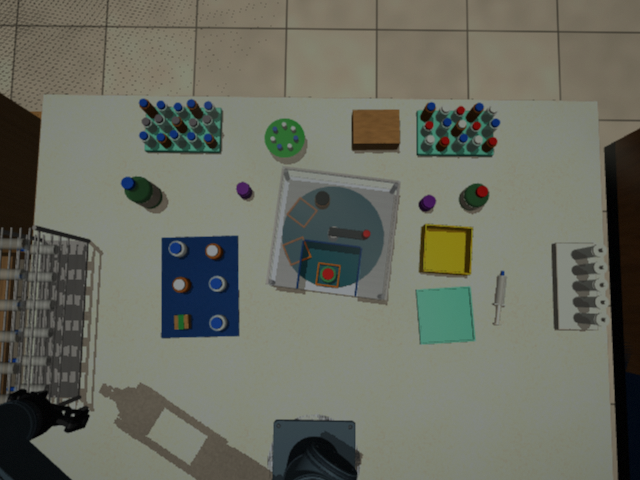

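The scene shows three blue-capped vials on the mat: top-view (177,248), (217,284) and (217,322). There are two white-capped ambers at (213,251) and (181,285), and the carton at (181,322).

- **Jar:** the black-lidded amber jar is at top (322,198), scene (331,277).
- **Jar look-alikes:** purple jars at top (245,190) and (428,203), and rack vials with the same colours at the back.
- **Red things:** spent cap at (328,274), crank knob at (366,234), and a red-capped green bottle at (474,196), which is a bystander.

Next I measure these.

```bash
python3 - <<'E'
from h import *
f=load('top'); g=load('scene')
def comps(f,lo,hi,roi,amin=15):
    hsv=cv2.cvtColor(f['pixels'],cv2.COLOR_RGB2HSV)
    m=cv2.inRange(hsv,np.array(lo),np.array(hi)); z=np.zeros_like(m);u0,v0,u1,v1=roi;z[v0:v1,u0:u1]=m[v0:v1,u0:u1]
    n,l,s,c=cv2.connectedComponentsWithStats(z)
    return [(tuple(c[i].round(1)),int(s[i,4]),tuple(s[i,:4])) for i in range(1,n) if s[i,4]>=amin]
def show(name,f,cs,z):
    for c in cs: print(name,c, plane(f,*c[0],z).round(4), 'depthpt',pt(f,*c[0]).round(3))
for nm,F,r1,r2,rj in (('top',f,(160,235,240,340),(270,170,400,300),(300,180,350,215)),('scene',g,(390,170,495,265),(245,205,385,335),(310,255,350,300))):
    show(nm+' blue',F,comps(F,(100,150,90),(130,255,255),r1),.048)
    show(nm+' white',F,comps(F,(0,0,130),(179,60,255),r1),.048)
    show(nm+' red',F,comps(F,(0,150,90),(6,255,255),r2)+comps(F,(174,150,90),(179,255,255),r2),.165)
    show(nm+' red-as-spent',F,comps(F,(0,150,90),(6,255,255),r2)+comps(F,(174,150,90),(179,255,255),r2),.076)
    show(nm+' dark',F,comps(F,(0,0,0),(179,255,55),rj),.168)
show('tray',f,comps(f,(75,60,90),(95,255,255),(405,280,480,350),200),.005)
show('tub',f,comps(f,(22,150,60),(35,255,255),(410,215,480,285),200),.055)
# carousel base corners / guard posts in crop
a=cv2.resize(f['pixels'][160:310,260:410],None,fx=4,fy=4,interpolation=cv2.INTER_CUBIC)
b=cv2.resize(g['pixels'][195:345,235:395],None,fx=3,fy=3,interpolation=cv2.INTER_CUBIC)
cv2.imwrite('pics/ctop.png',a[:,:,::-1]);
E
```

```text
top blue ((np.float64(174.7), np.float64(247.6)), 84, (np.int32(170), np.int32(243), np.int32(10), np.int32(10))) [0.5303 0.3576 0.048 ] depthpt [0.53  0.357 0.048]
top blue ((np.float64(215.5), np.float64(283.2)), 88, (np.int32(211), np.int32(278), np.int32(11), np.int32(11))) [0.4422 0.2512 0.048 ] depthpt [0.442 0.251 0.048]
top blue ((np.float64(215.9), np.float64(322.8)), 90, (np.int32(211), np.int32(318), np.int32(11), np.int32(11))) [0.344  0.2466 0.048 ] depthpt [0.344 0.247 0.046]
top white ((np.float64(168.8), np.float64(263.8)), 162, (np.int32(160), np.int32(235), np.int32(52), np.int32(97))) [0.4891 0.3707 0.048 ] depthpt [0.492 0.384 0.002]
top white ((np.float64(239.0), np.float64(261.5)), 54, (np.int32(239), np.int32(235), np.int32(1), np.int32(54))) [0.4977 0.1939 0.048 ] depthpt [0.501 0.201 0.001]
top white ((np.float64(211.8), np.float64(250.1)), 70, (np.int32(208), np.int32(246), np.int32(9), np.int32(9))) [0.5254 0.2635 0.048 ] depthpt [0.526 0.264 0.044]
top white ((np.float64(178.6), np.float64(284.1)), 72, (np.int32(174), np.int32(280), np.int32(10), np.int32(
[... 3119 characters left out ...]
 0.56  -0.115  0.165]
scene dark ((np.float64(313.5), np.float64(257.0)), 40, (np.int32(310), np.int32(255), np.int32(8), np.int32(5))) [ 0.605 -0.042  0.168] depthpt [ 0.577 -0.038  0.124]
scene dark ((np.float64(330.2), np.float64(272.8)), 263, (np.int32(322), np.int32(263), np.int32(18), np.int32(25))) [ 0.6471 -0.015   0.168 ] depthpt [ 0.647 -0.015  0.169]
tray ((np.float64(445.2), np.float64(314.9)), 3010, (np.int32(416), np.int32(286), np.int32(59), np.int32(58))) [ 0.3715 -0.3336  0.005 ] depthpt [ 0.371 -0.334  0.002]
tub ((np.float64(445.4), np.float64(250.1)), 2016, (np.int32(422), np.int32(224), np.int32(51), np.int32(51))) [ 0.5338 -0.3236  0.055 ] depthpt [ 0.539 -0.336  0.006]
```

View pics/ctop.png

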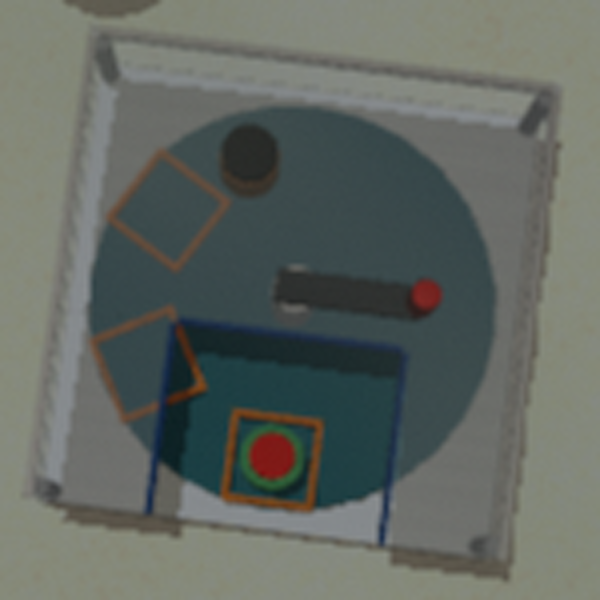

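```bash
cat >> h.py <<'E'
TH=np.radians(-6.9); A=np.array([0.5692,-0.0405])
from scipy.spatial.transform import Rotation as Rr
def yaw():
    return np.degrees(np.arctan2(*Rr.from_quat(arm.sense()['tcp_rot']).as_matrix()[:2,1][::-1]))
def go(x,y,z,alpha=83.1):
    "turn (rad about tool z, done first), then shift in the turned tool frame"
    s=arm.sense(); R=Rr.from_quat(s['tcp_rot']).as_matrix(); a0=yaw()
    turn=-np.radians((alpha-a0+180)%360-180)
    R2=R@Rr.from_rotvec([0,0,turn]).as_matrix()
    print('t',round(s['time'],2),'at',s['tcp_pos'].round(4),'yaw',round(a0,1),'w',round(s['gripper_width'],3),'turn',round(turn,3),'shift',(R2.T@(np.array([x,y,z])-s['tcp_pos'])).round(4),'q',s['q'].round(2))
E
python3 -c "
from h import *
go(.640,-.0135,.235)"
```

```text
t 0.1 at [0.1841 0.5178 0.2306] yaw 70.4 w 0.995 turn -0.221 shift [-0.5165 -0.4727 -0.0041] q [ 1.03  0.26  1.54  0.    1.35 -0.2 ]
```

Emit:
servo_tool([
  [1, 0, 0, 0, 0, 0, -0.11],
  [1, 0, 0, 0, 0, 0, -0.11],
  [1, -0.04, -0.036, 0, 0, 0, 0],
  [1, -0.04, -0.036, 0, 0, 0, 0],
  [1, -0.04, -0.036, 0, 0, 0, 0],
  [1, -0.04, -0.036, 0, 0, 0, 0],
  [1, -0.04, -0.036, 0, 0, 0, 0],
  [1, -0.04, -0.036, 0, 0, 0, 0],
  [1, -0.04, -0.036, 0, 0, 0, 0],
  [1, -0.04, -0.036, 0, 0, 0, 0],
  [1, -0.04, -0.036, 0, 0, 0, 0],
  [1, -0.04, -0.036, 0, 0, 0, 0],
], newtons=30)

```text
time: 1.6
tcp_pos: [0.5384, 0.1108, 0.231]
tcp_rot: [0.061, 0.998, 0.0, -0.0]
ft_force: [-0.2, 0.5, -0.6]
gripper_width: 1.002
grasp_force: 0.0
```

Emit:
servo_tool([
  [1, -0.04, -0.037, 0, 0, 0, 0],
  [1, -0.04, -0.037, 0, 0, 0, 0],
  [1, -0.036, -0.038, 0, 0, 0, 0],
  [1, 0, 0, 0, 0, 0, 0],
  [1, 0, 0, 0, 0, 0, 0],
])

```text
time: 2.22
tcp_pos: [0.6385, -0.0127, 0.2305]
tcp_rot: [0.061, 0.998, 0.0, -0.001]
ft_force: [-0.8, 0.5, -0.2]
gripper_width: 1.002
grasp_force: 0.0
```

```bash
python3 -c "
from h import *
f=grab('wrist','w1.png'); print(f['extrinsics'].round(3).tolist(), f['vfov'], proj(f,[.64,-.0135,.168]))
go(.640,-.0135,.122)"
```

```text
[[0.123, 0.992, 0.0, -0.066], [-0.959, 0.119, -0.257, 0.648], [-0.256, 0.031, 0.966, -0.213], [0.0, 0.0, 0.0, 1.0]] 60.696473101226765 (np.float64(311.7296669839492), np.float64(255.5380880630794))
t 2.27 at [ 0.6384 -0.0121  0.2308] yaw 83.1 w 1.001 turn -0.001 shift [-0.002  -0.0013  0.1088] q [-0.19  0.42  1.31  0.    1.42 -1.64]
```

View pics/w1.png

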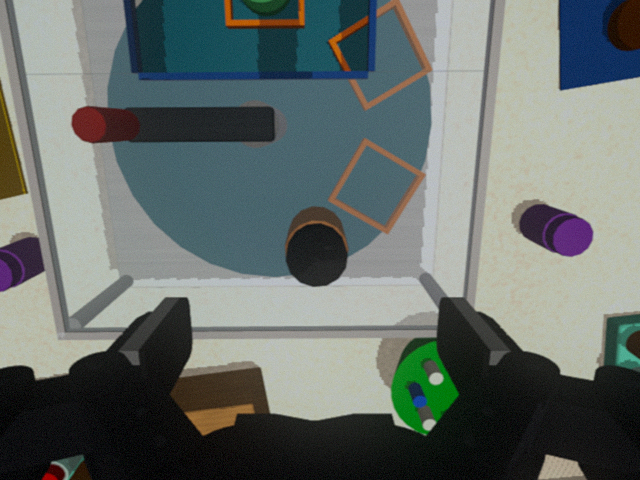

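The wrist view shows the amber, black-lidded jar at (317,253). The purple ones are at (558,230) and (15,262). The choice is right and the jar is nearly centred, so I descend.

Emit:
servo_tool([
  [0.6, 0, 0.001, 0.03, 0, 0, 0],
  [0.6, 0, 0, 0.03, 0, 0, 0],
  [0.6, 0, 0, 0.03, 0, 0, 0],
  [0.6, 0, 0, 0.018, 0, 0, 0],
  [-1, 0, 0, 0, 0, 0, 0],
  [-1, 0, 0, 0, 0, 0, 0],
  [-1, 0, 0, 0, 0, 0, 0],
  [-1, 0, 0, 0, 0, 0, 0],
  [-1, 0, 0, 0, 0, 0, 0],
  [-1, 0, 0, 0, 0, 0, 0],
], newtons=30)

```text
time: 3.52
tcp_pos: [0.64, -0.0121, 0.1246]
tcp_rot: [0.061, 0.998, -0.0, 0.001]
ft_force: [-0.5, 1.4, 6.0]
gripper_width: 0.412
grasp_force: 30.3
```

Emit:
servo_tool([
  [-1, 0, 0, -0.02, 0, 0, 0],
  [-1, 0, 0, -0.03, 0, 0, 0],
  [-1, 0, 0, -0.03, 0, 0, 0],
  [-1, 0, 0, -0.02, 0, 0, 0],
  [-1, 0, 0, 0, 0, 0, 0],
])

```text
time: 4.15
tcp_pos: [0.6401, -0.0123, 0.2249]
tcp_rot: [0.061, 0.998, -0.0, 0.002]
ft_force: [-0.0, -0.3, -3.0]
gripper_width: 0.412
grasp_force: 30.1
```

```bash
python3 -c "
from h import *
go(.3715,-.334,.2)"
```

```text
t 4.15 at [ 0.6401 -0.0123  0.2249] yaw 83.0 w 0.412 turn -0.001 shift [ 0.2281 -0.3517  0.0243] q [-0.19  0.42  1.31 -0.    1.4  -1.64]
```

Emit:
servo_tool([
  [-1, 0.02, -0.032, 0, 0, 0, 0],
  [-1, 0.02, -0.032, 0, 0, 0, 0],
  [-1, 0.02, -0.032, 0, 0, 0, 0],
  [-1, 0.02, -0.032, 0, 0, 0, 0],
  [-1, 0.02, -0.032, 0, 0, 0, 0],
  [-1, 0.02, -0.032, 0, 0, 0, 0],
  [-1, 0.02, -0.032, 0, 0, 0, 0],
  [-1, 0.02, -0.032, 0, 0, 0, 0],
  [-1, 0.02, -0.032, 0.02, 0, 0, 0],
  [-1, 0.02, -0.032, 0.04, 0, 0, 0],
  [-1, 0.028, -0.032, 0.04, 0, 0, 0],
  [-1, 0, 0, 0.03, 0, 0, 0],
])

```text
time: 5.65
tcp_pos: [0.3672, -0.3342, 0.0904]
tcp_rot: [0.063, 0.998, 0.001, -0.001]
ft_force: [0.9, 0.4, -1.3]
gripper_width: 0.41
grasp_force: 30.2
```

```bash
python3 -c "
from h import *
go(.3715,-.334,.0156)"
```

```text
t 5.65 at [ 0.3672 -0.3342  0.0904] yaw 82.8 w 0.41 turn -0.005 shift [-0.0044  0.0006  0.0748] q [-0.96  0.31  1.85 -0.    0.99 -2.41]
```

Emit:
servo_tool([
  [-1, -0.004, 0, 0.03, 0, 0, 0],
  [-1, 0, 0, 0.03, 0, 0, 0],
  [-1, 0, 0, 0.01, 0, 0, 0],
  [-1, 0, 0, 0.003, 0, 0, 0],
  [-1, 0, 0, 0, 0, 0, 0],
  [-1, 0, 0, 0, 0, 0, 0],
])

```text
time: 6.4
tcp_pos: [0.3747, -0.3348, 0.0213]
tcp_rot: [0.061, 0.998, -0.001, 0.001]
ft_force: [0.7, -0.1, -0.7]
gripper_width: 0.408
grasp_force: 30.2
```

Emit:
servo_tool([
  [-1, 0.003, 0.001, 0.003, 0, 0, 0],
  [-1, 0, 0, 0.002, 0, 0, 0],
  [-1, 0, 0, 0, 0, 0, 0],
])

```text
time: 6.78
tcp_pos: [0.3711, -0.3327, 0.0156]
tcp_rot: [0.061, 0.998, 0.0, -0.0]
ft_force: [-1.8, 0.9, 3.8]
gripper_width: 0.408
grasp_force: 30.6
```

Contact with the tray floor. Release and rise.

Emit:
servo_tool([
  [0.2, 0, 0, 0, 0, 0, 0],
  [0.2, 0, 0, 0, 0, 0, 0],
  [0.3, 0, 0, 0, 0, 0, 0],
  [0.3, 0, 0, -0.02, 0, 0, 0],
  [0.3, 0, 0, -0.04, 0, 0, 0],
  [0.3, 0, 0, -0.05, 0, 0, 0],
  [0.3, 0, 0, -0.05, 0, 0, 0],
  [0.3, 0, 0, -0.02, 0, 0, 0],
  [0.3, 0, 0, 0, 0, 0, 0],
])

```text
time: 7.9
tcp_pos: [0.372, -0.3337, 0.1969]
tcp_rot: [0.061, 0.998, -0.002, 0.001]
ft_force: [-1.1, -0.1, 0.1]
gripper_width: 0.646
grasp_force: 0.0
```

```bash
python3 -c "
from h import *
go(.4693,-.0287,.2)"
```

```text
t 7.9 at [ 0.372  -0.3337  0.1969] yaw 83.0 w 0.646 turn -0.001 shift [-0.06    0.3145 -0.0039] q [-0.95  0.19  1.71  0.    1.24 -2.4 ]
```

Emit:
servo_tool([
  [0.3, -0.006, 0.035, 0, 0, 0, 0],
  [0.3, -0.006, 0.035, 0, 0, 0, 0],
  [0.3, -0.006, 0.035, 0, 0, 0, 0],
  [0.3, -0.006, 0.035, 0, 0, 0, 0],
  [0.3, -0.006, 0.035, 0, 0, 0, 0],
  [0.3, -0.006, 0.035, 0, 0, 0, 0],
  [0.3, -0.006, 0.035, 0, 0, 0, 0],
  [0.3, -0.006, 0.035, 0, 0, 0, 0],
  [0.3, -0.012, 0.034, 0, 0, 0, 0],
  [0.3, 0, 0, 0, 0, 0, 0],
  [0.3, 0, 0, 0, 0, 0, 0],
])

```text
time: 9.28
tcp_pos: [0.4682, -0.0285, 0.194]
tcp_rot: [0.061, 0.998, 0.0, -0.001]
ft_force: [0.1, -0.1, -0.4]
gripper_width: 0.65
grasp_force: 0.0
```

```bash
python3 -c "
from h import *
f=grab('wrist','w2.png'); print('open',proj(f,[.4693,-.0287,.076]))
g=grab('top'); 
for F,n in((f,'w'),(g,'t')):
  hsv=cv2.cvtColor(F['pixels'],cv2.COLOR_RGB2HSV); m=cv2.inRange(hsv,(0,150,80),(8,255,255))|cv2.inRange(hsv,(172,150,80),(179,255,255))
  k,l,s,c=cv2.connectedComponentsWithStats(m)
  for i in range(1,k):
    if s[i,4]>30: print(n,c[i].round(1),s[i].tolist(),plane(F,*c[i],.076).round(4))
go(.4693,-.0287,.042)"
```

```text
open (np.float64(313.06207931744774), np.float64(229.1367406934499))
w [314.4 230. ] [294, 208, 42, 44, 1417] [ 0.47   -0.0279  0.076 ]
w [153.8 461.4] [152, 454, 4, 16, 49] [ 0.6374 -0.173   0.076 ]
t [460.4 110. ] [457, 107, 8, 7, 41] [ 0.8891 -0.3598  0.076 ]
t [429.  124.4] [426, 121, 7, 8, 45] [ 0.8502 -0.28    0.076 ]
t [476.3 125. ] [473, 122, 8, 7, 42] [ 0.8504 -0.3995  0.076 ]
t [444.7 140.1] [441, 137, 8, 7, 45] [ 0.8101 -0.3194  0.076 ]
t [492.6 140.9] [489, 138, 8, 7, 47] [ 0.8098 -0.4397  0.076 ]
t [481.9 191. ] [477, 186, 11, 11, 94] [ 0.6811 -0.4109  0.076 ]
t [365.9 233.3] [363, 230, 7, 7, 39] [ 0.5705 -0.1225  0.076 ]
t 9.38 at [ 0.4684 -0.0291  0.1946] yaw 83.0 w 0.649 turn -0.002 shift [-0.0011  0.0005  0.1526] q [-0.3   0.14  1.77 -0.    1.22 -1.75]
```

View pics/w2.png

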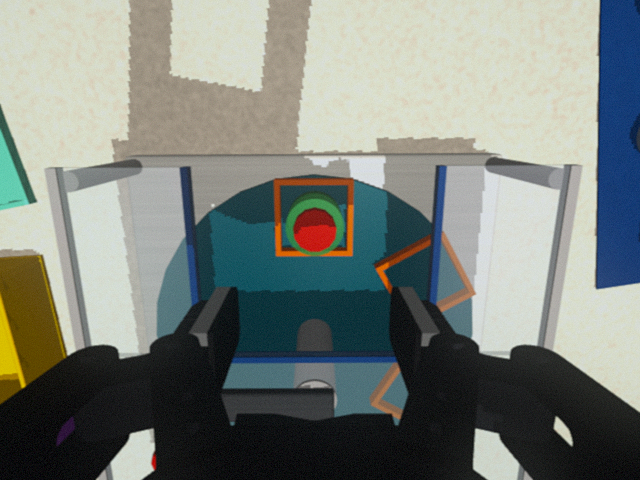

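The spent vial (red cap at 314,230) stands in the opening pocket, centred between the fingers. I go down.

Emit:
servo_tool([
  [0.3, -0.001, 0.001, 0.04, 0, 0, 0],
  [0.3, 0, 0, 0.04, 0, 0, 0],
  [0.3, 0, 0, 0.04, 0, 0, 0],
  [0.3, 0, 0, 0.031, 0, 0, 0],
  [0.3, 0, 0, 0, 0, 0, 0],
  [-1, 0, 0, 0, 0, 0, 0],
  [-1, 0, 0, 0, 0, 0, 0],
  [-1, 0, 0, 0, 0, 0, 0],
  [-1, 0, 0, 0, 0, 0, 0],
  [-1, 0, 0, 0, 0, 0, 0],
])

```text
time: 10.62
tcp_pos: [0.4709, -0.0278, 0.0453]
tcp_rot: [0.061, 0.998, -0.0, 0.001]
ft_force: [-0.5, -0.4, 6.2]
gripper_width: 0.455
grasp_force: 30.6
```

```bash
python3 -c "
from h import *
f=load('wrist'); print('pocket',plane(f,314,218,.04))
go(.535,-.329,.2)"
```

```text
pocket [ 0.46984556 -0.02816429  0.04      ]
t 10.62 at [ 0.4709 -0.0278  0.0453] yaw 83.0 w 0.455 turn -0.001 shift [-0.1001 -0.2914 -0.1544] q [-0.3   0.34  1.95 -0.    0.85 -1.75]
```

Emit:
servo_tool([
  [-1, 0, 0, -0.02, 0, 0, 0],
  [-1, 0, 0, -0.04, 0, 0, 0],
  [-1, 0, 0, -0.05, 0, 0, 0],
  [-1, 0, 0, -0.05, 0, 0, 0],
  [-1, -0.014, -0.04, 0, 0, 0, 0],
  [-1, -0.014, -0.04, 0, 0, 0, 0],
  [-1, -0.014, -0.04, 0, 0, 0, 0],
  [-1, -0.014, -0.04, 0, 0, 0, 0],
  [-1, -0.014, -0.04, 0, 0, 0, 0],
  [-1, -0.014, -0.04, 0, 0, 0, 0],
  [-1, -0.014, -0.04, 0, 0, 0, 0],
  [-1, -0.002, -0.011, 0, 0, 0, 0],
])

```text
time: 12.12
tcp_pos: [0.534, -0.3309, 0.2036]
tcp_rot: [0.062, 0.998, -0.0, -0.0]
ft_force: [-0.1, 0.1, -0.4]
gripper_width: 0.456
grasp_force: 30.4
```

```bash
python3 -c "
from h import *
f=grab('wrist','w3.png'); print(proj(f,[.535,-.329,.055]))
hsv=cv2.cvtColor(f['pixels'],cv2.COLOR_RGB2HSV); m=cv2.inRange(hsv,(22,150,40),(35,255,255))
x,y,w,h=cv2.boundingRect(m);print(x,y,w,h,plane(f,x+w/2,y+h/2,.055))
go(.535,-.329,.025)"
```

```text
(np.float64(316.0664397170444), np.float64(218.0840226937716))
227 133 273 342 [ 0.60664353 -0.30111653  0.055     ]
t 12.18 at [ 0.5338 -0.331   0.2036] yaw 82.9 w 0.46 turn -0.003 shift [-0.0011  0.0022  0.1786] q [-0.73  0.42  1.38 -0.    1.35 -2.18]
```

View pics/w3.png

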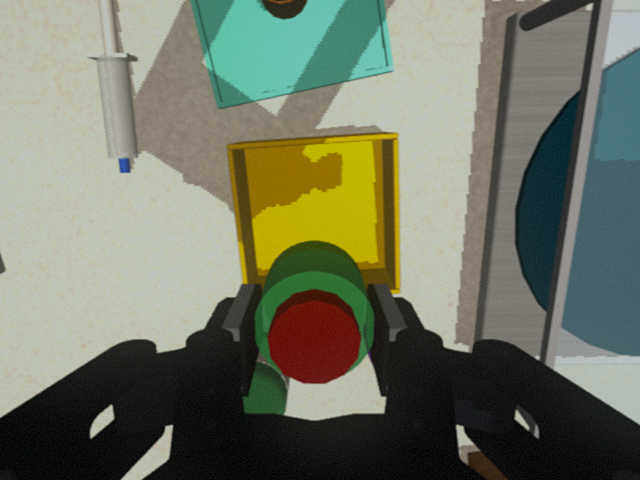

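The vial is held above the tub, whose rim is centred at about (318,216), where I expected it. Lower and release.

Emit:
servo_tool([
  [-1, -0.001, 0.002, 0.05, 0, 0, 0],
  [-1, 0, 0, 0.05, 0, 0, 0],
  [-1, 0, 0, 0.05, 0, 0, 0],
  [-1, 0, 0, 0.03, 0, 0, 0],
  [-1, 0, 0, 0, 0, 0, 0],
  [-1, 0, 0, 0, 0, 0, 0],
  [0, 0, 0, 0, 0, 0, 0],
  [0.2, 0, 0, 0, 0, 0, 0],
  [0.2, 0, 0, 0, 0, 0, 0],
])

```text
time: 13.3
tcp_pos: [0.5355, -0.327, 0.0251]
tcp_rot: [0.061, 0.998, -0.0, 0.0]
ft_force: [0.4, 0.9, -0.0]
gripper_width: 0.602
grasp_force: 0.0
```

Emit:
servo_tool([
  [0.2, 0, 0, -0.03, 0, 0, 0],
  [0.2, 0, 0, -0.05, 0, 0, 0],
  [0.2, 0, 0, -0.05, 0, 0, 0],
  [0.2, 0, 0, -0.05, 0, 0, 0],
  [0.2, 0, 0, 0, 0, 0, 0],
])

```text
time: 13.92
tcp_pos: [0.5374, -0.3285, 0.2101]
tcp_rot: [0.061, 0.998, -0.003, 0.004]
ft_force: [-0.2, -0.9, 0.3]
gripper_width: 0.599
grasp_force: 0.0
```

```bash
cat >> h.py <<'E'
def vials(save=None):
    f=grab('top',save); hsv=cv2.cvtColor(f['pixels'],cv2.COLOR_RGB2HSV); m=cv2.inRange(hsv,(100,150,90),(130,255,255))
    k,l,s,c=cv2.connectedComponentsWithStats(m)
    for i in range(1,k):
        if 40<s[i,4]<140 and 130<c[i][0]<275 and c[i][1]>220: print('blue',c[i].round(1),s[i,4],plane(f,*c[i],.048).round(4))
    m=cv2.inRange(hsv,(0,150,90),(6,255,255))|cv2.inRange(hsv,(174,150,90),(179,255,255))
    k,l,s,c=cv2.connectedComponentsWithStats(m)
    for i in range(1,k):
        if s[i,4]>20 and 270<c[i][0]<400 and 160<c[i][1]<300:
            p=plane(f,*c[i],.165)[:2]-A; print('knob',p+A,'drum deg',np.degrees(np.arctan2(p[1],p[0]))+90-np.degrees(TH))
E
python3 -c "
from h import *
vials('t2.png')
go(.344,.2466,.2)"
```

```text
blue [175.  247.6] 89 [0.5302 0.3569 0.048 ]
blue [215.7 283.2] 90 [0.4423 0.2507 0.048 ]
blue [216.1 322.7] 93 [0.3443 0.2462 0.048 ]
knob [ 0.55886946 -0.11489473] drum deg -1.0056085428693873
t 13.97 at [ 0.5362 -0.3275  0.207 ] yaw 83.0 w 0.603 turn -0.001 shift [0.2598 0.5469 0.0043] q [-0.73  0.41  1.38  0.    1.35 -2.17]
```

View pics/t2.png

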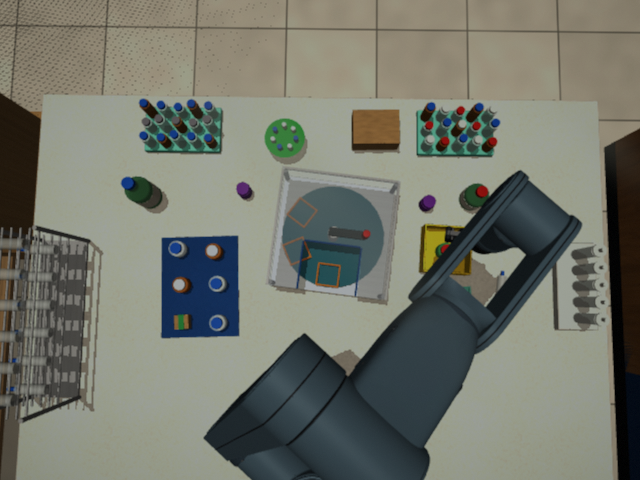

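The drum opening is now empty, the spent vial is in the tub at (443,250), and the three blue vials are unmoved. I fetch the nearest one at (217,322).

Emit:
servo_tool([
  [0.3, 0.022, 0.046, 0, 0, 0, 0],
  [0.3, 0.022, 0.046, 0, 0, 0, 0],
  [0.3, 0.022, 0.046, 0, 0, 0, 0],
  [0.3, 0.022, 0.046, 0, 0, 0, 0],
  [0.3, 0.022, 0.046, 0, 0, 0, 0],
  [0.3, 0.022, 0.046, 0, 0, 0, 0],
  [0.3, 0.022, 0.046, 0, 0, 0, 0],
  [0.3, 0.022, 0.046, 0, 0, 0, 0],
  [0.3, 0.022, 0.046, 0, 0, 0, 0],
  [0.3, 0.022, 0.046, 0, 0, 0, 0],
  [0.3, 0.022, 0.046, 0, 0, 0, 0],
  [0.3, 0.018, 0.041, 0, 0, 0, 0],
])

```text
time: 15.48
tcp_pos: [0.3418, 0.249, 0.2029]
tcp_rot: [0.061, 0.998, -0.001, -0.001]
ft_force: [0.5, 0.3, 0.2]
gripper_width: 0.647
grasp_force: 0.0
```

Emit:
servo_tool([
  [0.3, 0, 0, 0.05, 0, 0, 0],
  [0.3, 0, 0, 0.05, 0, 0, 0],
  [0.3, 0, 0, 0.01, 0, 0, 0],
  [0.3, 0, 0, 0, 0, 0, 0],
])

```text
time: 15.98
tcp_pos: [0.3433, 0.2475, 0.094]
tcp_rot: [0.061, 0.998, -0.0, -0.001]
ft_force: [0.8, 1.3, 0.9]
gripper_width: 0.651
grasp_force: 0.0
```

```bash
cat >> h.py <<'E'
def wv(z=.048):
    f=grab('wrist'); hsv=cv2.cvtColor(f['pixels'],cv2.COLOR_RGB2HSV); m=cv2.inRange(hsv,(100,150,110),(125,255,255))
    k,l,s,c=cv2.connectedComponentsWithStats(m)
    for i in range(1,k):
        if s[i,4]>300: print('w',c[i].round(),s[i].tolist(),plane(f,*c[i],z).round(4))
E
python3 -c "
from h import *
wv()
go(.344,.2465,.014)"
```

```text
w [423. 276.] [239, 140, 333, 285, 41490] [0.3566 0.3003 0.048 ]
w [315. 267.] [287, 240, 56, 55, 2408] [0.3454 0.2482 0.048 ]
w [486. 442.] [475, 430, 32, 26, 487] [0.4577 0.3293 0.048 ]
t 16.02 at [0.3443 0.2479 0.095 ] yaw 83.0 w 0.649 turn -0.002 shift [ 0.0002 -0.0014  0.081 ] q [ 0.36  0.19  2.01  0.    0.95 -1.09]
```

Well aligned. Lower, grip and lift.

Emit:
servo_tool([
  [0.3, -0.001, 0, 0.04, 0, 0, 0],
  [0.3, 0, 0, 0.03, 0, 0, 0],
  [0.3, 0, 0, 0.01, 0, 0, 0],
  [0.3, 0, 0, 0, 0, 0, 0],
  [-1, 0, 0, 0, 0, 0, 0],
  [-1, 0, 0, 0, 0, 0, 0],
  [-1, 0, 0, 0, 0, 0, 0],
  [-1, 0, 0, 0, 0, 0, 0],
  [-1, 0, 0, 0, 0, 0, 0],
])

```text
time: 17.15
tcp_pos: [0.346, 0.2482, 0.0158]
tcp_rot: [0.061, 0.998, 0.001, 0.002]
ft_force: [-0.4, -0.3, 7.2]
gripper_width: 0.455
grasp_force: 30.0
```

Emit:
servo_tool([
  [-1, 0, 0, -0.02, 0, 0, 0],
  [-1, 0, 0, -0.05, 0, 0, 0],
  [-1, 0, 0, -0.05, 0, 0, 0],
  [-1, 0, 0, -0.05, 0, 0, 0],
  [-1, 0, 0, 0, 0, 0, 0],
])

```text
time: 17.77
tcp_pos: [0.3474, 0.2489, 0.189]
tcp_rot: [0.061, 0.998, 0.002, 0.005]
ft_force: [0.2, 0.4, -1.3]
gripper_width: 0.456
grasp_force: 30.5
```

```bash
python3 -c "
from h import *
go(.4698,-.0284,.17)"
```

```text
t 17.77 at [0.3474 0.2489 0.189 ] yaw 83.0 w 0.456 turn -0.001 shift [-0.1547 -0.2606  0.0192] q [ 0.36  0.06  1.88  0.    1.19 -1.09]
```

Emit:
servo_tool([
  [-1, -0.02, -0.033, 0, 0, 0, 0],
  [-1, -0.02, -0.033, 0, 0, 0, 0],
  [-1, -0.02, -0.033, 0, 0, 0, 0],
  [-1, -0.02, -0.033, 0, 0, 0, 0],
  [-1, -0.02, -0.033, 0, 0, 0, 0],
  [-1, -0.02, -0.033, 0, 0, 0, 0],
  [-1, -0.02, -0.033, 0, 0, 0, 0],
  [-1, -0.014, -0.029, 0.02, 0, 0, 0],
  [-1, 0, 0, 0.04, 0, 0, 0],
  [-1, 0, 0, 0.03, 0, 0, 0],
  [-1, 0, 0, 0, 0, 0, 0],
  [-1, 0, 0, 0, 0, 0, 0],
])

```text
time: 19.27
tcp_pos: [0.4663, -0.0291, 0.095]
tcp_rot: [0.061, 0.998, -0.0, 0.0]
ft_force: [-0.1, -0.1, 1.0]
gripper_width: 0.456
grasp_force: 30.6
```

```bash
python3 -c "
from h import *
go(.4698,-.0284,.0438)"
```

```text
t 19.27 at [ 0.4663 -0.0291  0.095 ] yaw 83.0 w 0.456 turn -0.001 shift [-0.0034  0.0011  0.0512] q [-0.3   0.26  1.91 -0.    0.97 -1.75]
```

Emit:
servo_tool([
  [-1, -0.004, 0.001, 0.02, 0, 0, 0],
  [-1, 0, 0, 0.013, 0, 0, 0],
  [-1, 0, 0, 0, 0, 0, 0],
])

```text
time: 19.65
tcp_pos: [0.4696, -0.0283, 0.0612]
tcp_rot: [0.061, 0.998, 0.0, -0.001]
ft_force: [-0.1, -0.1, -1.4]
gripper_width: 0.455
grasp_force: 30.6
```

```bash
python3 -c "
from h import *
go(.4703,-.0284,.0438)
f=grab('scene'); a=cv2.resize(f['pixels'][190:290,250:370],None,fx=5,fy=5,interpolation=cv2.INTER_CUBIC); cv2.imwrite('pics/c3.png',a[:,:,::-1])"
```

```text
t 19.65 at [ 0.4696 -0.0283  0.0612] yaw 83.0 w 0.455 turn -0.001 shift [-0.0008  0.      0.0174] q [-0.3   0.31  1.94 -0.    0.89 -1.75]
```

View pics/c3.png

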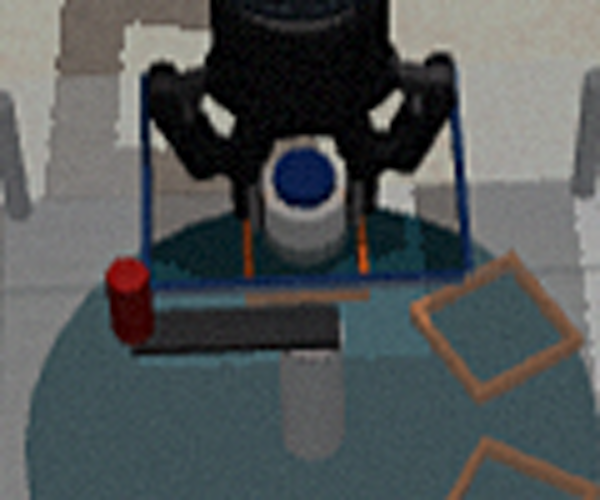

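The vial (cap at 305,178 in the crop) hangs centred between the pocket walls. Lower and release.

Emit:
servo_tool([
  [-1, -0.001, 0, 0.01, 0, 0, 0],
  [-1, 0, 0, 0.006, 0, 0, 0],
  [-1, 0, 0, 0.002, 0, 0, 0],
  [-1, 0, 0, 0, 0, 0, 0],
])

```text
time: 20.2
tcp_pos: [0.4707, -0.0287, 0.0438]
tcp_rot: [0.061, 0.998, -0.0, -0.0]
ft_force: [-2.3, -0.1, 6.9]
gripper_width: 0.46
grasp_force: 31.3
```

Emit:
servo_tool([
  [0, 0, 0, 0, 0, 0, 0],
  [0.2, 0, 0, 0, 0, 0, 0],
  [0.2, 0, 0, 0, 0, 0, 0],
  [0.2, 0, 0, -0.03, 0, 0, 0],
  [0.2, 0, 0, -0.05, 0, 0, 0],
  [0.2, 0, 0, -0.05, 0, 0, 0],
  [0.2, 0, 0, -0.03, 0, 0, 0],
  [0.2, 0, 0, 0, 0, 0, 0],
])

```text
time: 21.2
tcp_pos: [0.4726, -0.0291, 0.2058]
tcp_rot: [0.061, 0.998, -0.001, 0.003]
ft_force: [-0.8, -0.0, 0.4]
gripper_width: 0.597
grasp_force: 0.0
```

```bash
python3 -c "
from h import *
vials();wv(.076)
go(.5600,-.1152,.20,-6.9)"
```

```text
blue [174.7 247.6] 85 [0.5303 0.3575 0.048 ]
blue [215.6 283.1] 88 [0.4424 0.251  0.048 ]
knob [ 0.55935151 -0.1151354 ] drum deg -0.617018576012077
w [614. 137.] [591, 0, 49, 279, 11900] [0.439  0.1696 0.076 ]
w [433. 230.] [426, 158, 15, 146, 781] [0.4859 0.0512 0.076 ]
w [314. 221.] [295, 201, 40, 40, 1249] [ 0.4698 -0.0279  0.076 ]
w [197. 270.] [192, 237, 11, 67, 360] [ 0.4949 -0.1133  0.076 ]
w [315. 345.] [244, 343, 141, 5, 630] [ 0.5631 -0.0387  0.076 ]
t 21.3 at [ 0.4706 -0.0286  0.2028] yaw 83.0 w 0.6 turn 1.569 shift [-0.0753  0.0991  0.0027] q [-0.3   0.14  1.76 -0.    1.24 -1.75]
```

Emit:
servo_tool([
  [0.2, 0, 0, 0, 0, 0, 0.175],
  [0.2, 0, 0, 0, 0, 0, 0.175],
  [0.2, 0, 0, 0, 0, 0, 0.175],
  [0.2, 0, 0, 0, 0, 0, 0.175],
  [0.2, 0, 0, 0, 0, 0, 0.175],
  [0.2, 0, 0, 0, 0, 0, 0.175],
  [0.2, 0, 0, 0, 0, 0, 0.175],
  [0.2, 0, 0, 0, 0, 0, 0.175],
  [0.2, 0, 0, 0, 0, 0, 0.169],
  [0, -0.025, 0.033, 0, 0, 0, 0],
  [0, -0.025, 0.033, 0, 0, 0, 0],
  [0, -0.025, 0.033, 0, 0, 0, 0],
])

```text
time: 22.8
tcp_pos: [0.5602, -0.1154, 0.201]
tcp_rot: [0.748, 0.663, -0.001, -0.002]
ft_force: [0.6, -0.4, 1.2]
gripper_width: 0.498
grasp_force: 0.0
```

Emit:
servo_tool([
  [0, 0, 0, 0, 0, 0, 0],
  [0, 0, 0, 0.01, 0, 0, 0],
  [0, 0, 0, 0, 0, 0, 0],
])

```text
time: 23.18
tcp_pos: [0.5585, -0.1137, 0.1913]
tcp_rot: [0.748, 0.664, -0.001, -0.002]
ft_force: [-0.4, -0.7, 0.3]
gripper_width: 0.498
grasp_force: 0.0
```

```bash
python3 -c "
from h import *
go(.5600,-.1152,.13,-6.9)"
```

```text
t 23.18 at [ 0.5585 -0.1137  0.1913] yaw -6.8 w 0.498 turn 0.001 shift [-0.0014  0.0019  0.0613] q [-0.4   0.33  1.54  0.    1.28 -0.28]
```

Emit:
servo_tool([
  [0, -0.001, 0.002, 0.03, 0, 0, 0],
  [0, 0, 0, 0.03, 0, 0, 0],
  [0, 0, 0, 0, 0, 0, 0],
  [-1, 0, 0, 0, 0, 0, 0],
  [-1, 0, 0, 0, 0, 0, 0],
  [-1, 0, 0, 0, 0, 0, 0],
  [-1, 0, 0, 0, 0, 0, 0],
  [-1, 0, 0, 0, 0, 0, 0],
  [-1, 0, 0, 0, 0, 0, 0],
], newtons=30)

```text
time: 24.3
tcp_pos: [0.5626, -0.1162, 0.1348]
tcp_rot: [0.748, 0.664, 0.0, 0.001]
ft_force: [-2.9, 0.9, 7.0]
gripper_width: 0.198
grasp_force: 30.4
```

Emit:
servo_tool([
  [-1, 0.0003, 0.0065, 0, 0, 0, -0.0873],
  [-1, 0.0003, 0.0065, 0, 0, 0, -0.0873],
  [-1, 0.0003, 0.0065, 0, 0, 0, -0.0873],
  [-1, 0.0003, 0.0065, 0, 0, 0, -0.0873],
  [-1, 0.0003, 0.0065, 0, 0, 0, -0.0873],
  [-1, 0.0003, 0.0065, 0, 0, 0, -0.0873],
  [-1, 0.0003, 0.0065, 0, 0, 0, -0.0873],
  [-1, 0.0003, 0.0065, 0, 0, 0, -0.0873],
  [-1, 0.0003, 0.0065, 0, 0, 0, -0.0873],
  [-1, 0.0003, 0.0065, 0, 0, 0, -0.0873],
  [-1, 0.0003, 0.0065, 0, 0, 0, -0.0873],
  [-1, 0.0003, 0.0065, 0, 0, 0, -0.0873],
])

```text
time: 25.8
tcp_pos: [0.6301, -0.0843, 0.1348]
tcp_rot: [0.315, 0.949, 0.001, -0.001]
ft_force: [-7.1, 7.1, 10.1]
gripper_width: 0.196
grasp_force: 30.8
```

Emit:
servo_tool([
  [-1, 0, 0, 0, 0, 0, 0],
  [-1, 0, 0, 0, 0, 0, 0],
])

```text
time: 26.05
tcp_pos: [0.63, -0.0844, 0.1348]
tcp_rot: [0.316, 0.949, 0.001, -0.001]
ft_force: [-5.7, 7.8, 8.9]
gripper_width: 0.2
grasp_force: 30.7
```

```bash
python3 -c "
from h import *
p=arm.sense()['tcp_pos'][:2]-A; print(np.hypot(*p),np.degrees(np.arctan2(p[1],p[0]))+90-np.degrees(TH))
go(.634,-.086,.13,53.1)"
```

```text
0.07502765377752763 61.08070652643025
t 26.05 at [ 0.63   -0.0844  0.1348] yaw 53.2 w 0.2 turn 0.001 shift [-0.0041  0.0011  0.0048] q [-0.31  0.48  1.45  0.    1.21 -1.24]
```

Drum at 61°. Release and rise clear.

Emit:
servo_tool([
  [-0.4, 0, 0, 0, 0, 0, 0],
  [0, 0, 0, 0, 0, 0, 0],
  [0, 0, 0, -0.02, 0, 0, 0],
  [0.2, 0, 0, -0.04, 0, 0, 0],
  [0.2, 0, 0, -0.03, 0, 0, -0.174],
  [0.2, 0, 0, 0, 0, 0, -0.174],
  [0.2, 0, 0, 0, 0, 0, -0.174],
])

```text
time: 26.92
tcp_pos: [0.6312, -0.0873, 0.2239]
tcp_rot: [0.058, 0.998, -0.0, 0.001]
ft_force: [0.1, 0.4, -0.3]
gripper_width: 0.598
grasp_force: 0.0
```

```bash
python3 -c "
from h import *
vials()
go(.4424,.251,.2)"
```

```text
blue [175.  247.6] 89 [0.5302 0.3569 0.048 ]
blue [215.7 283.2] 90 [0.4423 0.2507 0.048 ]
t 26.98 at [ 0.631  -0.0873  0.2236] yaw 83.7 w 0.605 turn 0.011 shift [0.2279 0.3132 0.0232] q [-0.31  0.42  1.32 -0.    1.4  -1.77]
```

Emit:
servo_tool([
  [0.3, 0, 0, 0, 0, 0, 0.011],
  [0.3, 0.028, 0.039, 0, 0, 0, 0],
  [0.3, 0.028, 0.039, 0, 0, 0, 0],
  [0.3, 0.028, 0.039, 0, 0, 0, 0],
  [0.3, 0.028, 0.039, 0, 0, 0, 0],
  [0.3, 0.028, 0.039, 0, 0, 0, 0],
  [0.3, 0.028, 0.039, 0, 0, 0, 0],
  [0.3, 0.028, 0.039, 0.02, 0, 0, 0],
  [0.3, 0.032, 0.04, 0.05, 0, 0, 0],
  [0.3, 0, 0, 0.05, 0, 0, 0],
  [0.3, 0, 0, 0.01, 0, 0, 0],
  [0.3, 0, 0, 0, 0, 0, 0],
])

```text
time: 28.48
tcp_pos: [0.4499, 0.2477, 0.1]
tcp_rot: [0.067, 0.998, -0.0, -0.0]
ft_force: [0.6, 0.0, 0.3]
gripper_width: 0.65
grasp_force: 0.0
```

```bash
python3 -c "
from h import *
vials();wv()
go(.4424,.251,.014)"
```

```text
knob [ 0.62770302 -0.08550705] drum deg 59.328497317580016
w [417. 170.] [240, 0, 333, 408, 76164] [0.4142 0.3024 0.048 ]
w [203.  44.] [189, 8, 30, 59, 560] [0.347  0.2136 0.048 ]
w [321. 243.] [294, 216, 55, 55, 2358] [0.4435 0.253  0.048 ]
t 28.57 at [0.4512 0.2479 0.1014] yaw 82.3 w 0.645 turn -0.014 shift [0.0094 0.0019 0.0874] q [ 0.29  0.32  1.8  -0.    1.02 -1.15]
```

Emit:
servo_tool([
  [0.3, 0.008, 0.003, 0, 0, 0, -0.014],
  [0.3, 0, 0, 0.04, 0, 0, 0],
  [0.3, 0, 0, 0.035, 0, 0, 0],
  [0.3, 0, 0, 0.011, 0, 0, 0],
  [0.3, 0, 0, 0, 0, 0, 0],
  [-1, 0, 0, 0, 0, 0, 0],
  [-1, 0, 0, 0, 0, 0, 0],
  [-1, 0, 0, 0, 0, 0, 0],
  [-1, 0, 0, 0, 0, 0, 0],
  [-1, 0, 0, 0, 0, 0, 0],
])

```text
time: 29.82
tcp_pos: [0.4431, 0.2525, 0.0152]
tcp_rot: [0.059, 0.998, 0.001, 0.002]
ft_force: [-0.7, -0.1, 6.6]
gripper_width: 0.455
grasp_force: 30.5
```

Emit:
servo_tool([
  [-1, 0, 0, -0.02, 0, 0, 0],
  [-1, 0, 0, -0.05, 0, 0, 0],
  [-1, 0, 0, -0.05, 0, 0, 0],
  [-1, 0, 0, -0.05, 0, 0, 0],
  [-1, 0, 0, 0, 0, 0, 0],
])

```text
time: 30.45
tcp_pos: [0.4445, 0.253, 0.1886]
tcp_rot: [0.059, 0.998, 0.002, 0.005]
ft_force: [-0.1, 1.2, -0.2]
gripper_width: 0.454
grasp_force: 30.4
```

```bash
python3 -c "
from h import *
go(.4705,-.0284,.17)"
```

```text
t 30.45 at [0.4445 0.253  0.1886] yaw 83.2 w 0.454 turn 0.002 shift [-0.0594 -0.2763  0.018 ] q [ 0.3   0.22  1.7   0.    1.22 -1.15]
```

Emit:
servo_tool([
  [-1, -0.008, -0.036, 0, 0, 0, 0],
  [-1, -0.008, -0.036, 0, 0, 0, 0],
  [-1, -0.008, -0.036, 0, 0, 0, 0],
  [-1, -0.008, -0.036, 0, 0, 0, 0],
  [-1, -0.008, -0.036, 0, 0, 0, 0],
  [-1, -0.008, -0.036, 0, 0, 0, 0],
  [-1, -0.008, -0.036, 0, 0, 0, 0],
  [-1, -0.004, -0.024, 0.02, 0, 0, 0],
  [-1, 0, 0, 0.04, 0, 0, 0],
  [-1, 0, 0, 0.05, 0, 0, 0],
  [-1, 0, 0, 0.015, 0, 0, 0],
  [-1, 0, 0, 0, 0, 0, 0],
])

```text
time: 31.95
tcp_pos: [0.4669, -0.0286, 0.0568]
tcp_rot: [0.059, 0.998, 0.001, -0.002]
ft_force: [0.6, -0.2, 0.3]
gripper_width: 0.459
grasp_force: 30.4
```

```bash
python3 -c "
from h import *
go(.4700,-.0284,.0438)
f=grab('scene'); a=cv2.resize(f['pixels'][190:290,250:370],None,fx=5,fy=5,interpolation=cv2.INTER_CUBIC); cv2.imwrite('pics/c4.png',a[:,:,::-1])"
```

```text
t 31.95 at [ 0.4669 -0.0286  0.0568] yaw 83.2 w 0.459 turn 0.002 shift [-0.0031  0.0006  0.0129] q [-0.3   0.32  1.95 -0.    0.88 -1.75]
```

View pics/c4.png

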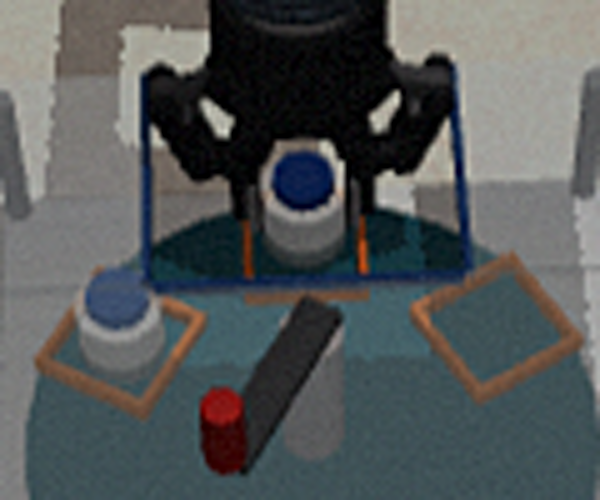

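The first vial stands upright in its pocket under the guard (120,320). The second (305,180) hangs over the next pocket.

Emit:
servo_tool([
  [-1, -0.003, 0.001, 0.002, 0, 0, 0],
  [-1, 0, 0, 0.008, 0, 0, 0],
  [-1, 0, 0, 0.004, 0, 0, 0],
  [-1, 0, 0, 0, 0, 0, 0],
])

```text
time: 32.5
tcp_pos: [0.4715, -0.0283, 0.0444]
tcp_rot: [0.059, 0.998, 0.0, -0.0]
ft_force: [0.7, -0.3, -0.2]
gripper_width: 0.456
grasp_force: 30.4
```

Emit:
servo_tool([
  [0, 0, 0, 0, 0, 0, 0],
  [0.2, 0, 0, 0, 0, 0, 0],
  [0.2, 0, 0, 0, 0, 0, 0],
  [0.2, 0, 0, -0.03, 0, 0, 0],
  [0.2, 0, 0, -0.05, 0, 0, 0],
  [0.2, 0, 0, -0.05, 0, 0, 0],
  [0.2, 0, 0, -0.03, 0, 0, 0],
  [0.2, 0, 0, 0, 0, 0, 0],
])

```text
time: 33.5
tcp_pos: [0.4735, -0.0289, 0.2073]
tcp_rot: [0.059, 0.998, -0.001, 0.003]
ft_force: [-0.7, 0.2, -1.0]
gripper_width: 0.597
grasp_force: 0.0
```

```bash
python3 -c "
from h import *
vials();wv(.076)
k=A+.075*np.array([np.cos(np.radians(-36.9)),np.sin(np.radians(-36.9))]);print(k)
go(*k,.20,53.1)"
```

```text
blue [174.7 247.6] 85 [0.5303 0.3575 0.048 ]
knob [ 0.62787078 -0.08567471] drum deg 59.30482864039169
w [615. 136.] [589, 0, 51, 278, 12459] [0.4386 0.1707 0.076 ]
w [432. 229.] [424, 156, 16, 147, 785] [0.4861 0.0511 0.076 ]
w [314. 222.] [295, 203, 40, 39, 1222] [ 0.472  -0.0278  0.076 ]
w [198. 271.] [193, 238, 10, 67, 346] [ 0.4976 -0.1136  0.076 ]
w [313. 343.] [245, 340, 139, 6, 580] [ 0.5627 -0.0397  0.076 ]
[ 0.62917635 -0.08553152]
t 33.6 at [ 0.4715 -0.0284  0.2042] yaw 83.2 w 0.6 turn 0.526 shift [-0.1604  0.0489  0.0042] q [-0.3   0.14  1.75  0.    1.25 -1.75]
```

Emit:
servo_tool([
  [0.2, 0, 0, 0, 0, 0, 0.175],
  [0.2, 0, 0, 0, 0, 0, 0.175],
  [0.1, 0, 0, 0, 0, 0, 0.175],
  [0, -0.04, 0.012, 0, 0, 0, 0],
  [0, -0.04, 0.012, 0, 0, 0, 0],
  [0, -0.04, 0.012, 0, 0, 0, 0],
  [0, -0.04, 0.013, 0, 0, 0, 0],
  [0, 0, 0, 0.01, 0, 0, 0],
  [0, 0, 0, 0, 0, 0, 0],
  [0, 0, 0, 0, 0, 0, 0],
])

```text
time: 34.85
tcp_pos: [0.6281, -0.0846, 0.194]
tcp_rot: [0.316, 0.949, -0.0, -0.001]
ft_force: [0.1, 0.6, -0.2]
gripper_width: 0.499
grasp_force: 0.0
```

```bash
python3 -c "
from h import *
go(.6288,-.0856,.131,53.1)"
```

```text
t 34.85 at [ 0.6281 -0.0846  0.194 ] yaw 53.2 w 0.499 turn 0.001 shift [-0.0013 -0.0003  0.063 ] q [-0.31  0.43  1.37 -0.    1.34 -1.24]
```

Emit:
servo_tool([
  [0, -0.001, 0, 0.03, 0, 0, 0],
  [0, 0, 0, 0.032, 0, 0, 0],
  [0, 0, 0, 0, 0, 0, 0],
  [-1, 0, 0, 0, 0, 0, 0],
  [-1, 0, 0, 0, 0, 0, 0],
  [-1, 0, 0, 0, 0, 0, 0],
  [-1, 0, 0, 0, 0, 0, 0],
  [-1, 0, 0, 0, 0, 0, 0],
  [-1, 0, 0, 0, 0, 0, 0],
], newtons=30)

```text
time: 35.98
tcp_pos: [0.6309, -0.0861, 0.1348]
tcp_rot: [0.316, 0.949, -0.0, 0.001]
ft_force: [-1.6, -0.0, 6.2]
gripper_width: 0.199
grasp_force: 29.8
```

Emit:
servo_tool([
  [-1, 0.0003, 0.0065, 0, 0, 0, -0.0873],
  [-1, 0.0003, 0.0065, 0, 0, 0, -0.0873],
  [-1, 0.0003, 0.0065, 0, 0, 0, -0.0873],
  [-1, 0.0003, 0.0065, 0, 0, 0, -0.0873],
  [-1, 0.0003, 0.0065, 0, 0, 0, -0.0873],
  [-1, 0.0003, 0.0065, 0, 0, 0, -0.0873],
  [-1, 0.0003, 0.0065, 0, 0, 0, -0.0873],
  [-1, 0.0003, 0.0065, 0, 0, 0, -0.0873],
  [-1, 0.0003, 0.0065, 0, 0, 0, -0.0873],
  [-1, 0.0003, 0.0065, 0, 0, 0, -0.0873],
  [-1, 0.0003, 0.0065, 0, 0, 0, -0.0873],
  [-1, 0.0003, 0.0065, 0, 0, 0, -0.0873],
])

```text
time: 37.48
tcp_pos: [0.6397, -0.0103, 0.1348]
tcp_rot: [-0.202, 0.979, 0.0, 0.002]
ft_force: [-2.0, 4.3, 7.0]
gripper_width: 0.2
grasp_force: 30.0
```

Emit:
servo_tool([
  [-1, 0, 0, 0, 0, 0, 0],
  [-1, 0, 0, 0, 0, 0, 0],
])

```text
time: 37.72
tcp_pos: [0.6397, -0.0104, 0.1348]
tcp_rot: [-0.201, 0.98, 0.0, 0.002]
ft_force: [-1.2, 4.2, 6.7]
gripper_width: 0.203
grasp_force: 30.0
```

```bash
python3 -c "
from h import *
p=arm.sense()['tcp_pos'][:2]-A; print(np.hypot(*p),np.degrees(np.arctan2(p[1],p[0]))+90-np.degrees(TH))
go(.634,-.086,.13,53.1)"
```

```text
0.07666673330069598 120.01255544077625
t 37.73 at [ 0.6397 -0.0104  0.1348] yaw 113.2 w 0.203 turn 1.048 shift [-0.0408 -0.0639  0.0046] q [-0.19  0.49  1.44  0.    1.21 -2.17]
```

Emit:
servo_tool([
  [-0.4, 0, 0, 0, 0, 0, 0],
  [0, 0, 0, 0, 0, 0, 0],
  [0, 0, 0, -0.02, 0, 0, 0],
  [0.2, 0, 0, -0.04, 0, 0, 0],
  [0.2, 0, 0, -0.02, 0, 0, 0.175],
  [0.2, 0, 0, 0, 0, 0, 0.175],
  [0.2, 0, 0, 0, 0, 0, 0.175],
  [0.2, 0, 0, 0, 0, 0, 0],
])

```text
time: 38.72
tcp_pos: [0.6387, -0.012, 0.2125]
tcp_rot: [0.06, 0.998, -0.0, -0.0]
ft_force: [0.3, -0.7, -0.7]
gripper_width: 0.604
grasp_force: 0.0
```

```bash
python3 -c "
from h import *
vials()
go(.5303,.3572,.2)"
```

```text
blue [175.  247.6] 89 [0.5302 0.3569 0.048 ]
t 38.77 at [ 0.6387 -0.012   0.2124] yaw 83.3 w 0.603 turn 0.003 shift [0.152  0.3535 0.0124] q [-0.19  0.43  1.33 -0.    1.38 -1.65]
```

Emit:
servo_tool([
  [0.3, 0.019, 0.044, 0, 0, 0, 0.003],
  [0.3, 0.019, 0.044, 0, 0, 0, 0],
  [0.3, 0.019, 0.044, 0, 0, 0, 0],
  [0.3, 0.019, 0.044, 0, 0, 0, 0],
  [0.3, 0.019, 0.044, 0, 0, 0, 0],
  [0.3, 0.019, 0.044, 0, 0, 0, 0],
  [0.3, 0.019, 0.044, 0, 0, 0, 0],
  [0.3, 0.019, 0.045, 0.02, 0, 0, 0],
  [0.3, 0, 0, 0.05, 0, 0, 0],
  [0.3, 0, 0, 0.04, 0, 0, 0],
  [0.3, 0, 0, 0, 0, 0, 0],
  [0.3, 0, 0, 0, 0, 0, 0],
])

```text
time: 40.28
tcp_pos: [0.5324, 0.3575, 0.1041]
tcp_rot: [0.061, 0.998, 0.0, 0.001]
ft_force: [0.5, -0.7, 1.1]
gripper_width: 0.649
grasp_force: 0.0
```

```bash
python3 -c "
from h import *
vials();wv()
go(.5303,.3572,.014)"
```

```text
knob [ 0.63641287 -0.01148995] drum deg 120.24573111028477
w [109.  47.] [2, 0, 205, 127, 15323] [0.4245 0.2794 0.048 ]
w [338. 104.] [227, 0, 170, 277, 16747] [0.4615 0.3786 0.048 ]
w [141. 242.] [23, 98, 278, 217, 11418] [0.5154 0.2726 0.048 ]
w [314. 252.] [288, 226, 53, 53, 2186] [0.5313 0.3587 0.048 ]
t 40.38 at [0.533  0.3577 0.1052] yaw 82.9 w 0.652 turn -0.003 shift [ 0.003  -0.001   0.0912] q [ 0.42  0.52  1.47 -0.    1.15 -1.03]
```

Emit:
servo_tool([
  [0.3, 0.002, 0, 0.04, 0, 0, 0],
  [0.3, 0, 0, 0.04, 0, 0, 0],
  [0.3, 0, 0, 0.01, 0, 0, 0],
  [0.3, 0, 0, 0, 0, 0, 0],
  [-1, 0, 0, 0, 0, 0, 0],
  [-1, 0, 0, 0, 0, 0, 0],
  [-1, 0, 0, 0, 0, 0, 0],
  [-1, 0, 0, 0, 0, 0, 0],
  [-1, 0, 0, 0, 0, 0, 0],
])

```text
time: 41.5
tcp_pos: [0.5311, 0.3582, 0.0151]
tcp_rot: [0.062, 0.998, 0.001, 0.002]
ft_force: [0.7, 0.1, 7.2]
gripper_width: 0.456
grasp_force: 30.7
```

Emit:
servo_tool([
  [-1, 0, 0, -0.02, 0, 0, 0],
  [-1, 0, 0, -0.05, 0, 0, 0],
  [-1, 0, 0, -0.05, 0, 0, 0],
  [-1, 0, 0, -0.05, 0, 0, 0],
  [-1, 0, 0, 0, 0, 0, 0],
])

```text
time: 42.12
tcp_pos: [0.5321, 0.3588, 0.189]
tcp_rot: [0.062, 0.998, 0.003, 0.005]
ft_force: [-0.8, 0.0, -1.2]
gripper_width: 0.456
grasp_force: 30.4
```

```bash
python3 -c "
from h import *
go(.4700,-.0284,.17)"
```

```text
t 42.12 at [0.5321 0.3588 0.189 ] yaw 82.9 w 0.456 turn -0.003 shift [ 0.0153 -0.392   0.0165] q [ 0.42  0.44  1.37  0.    1.32 -1.03]
```

Emit:
servo_tool([
  [-1, 0.002, -0.048, 0, 0, 0, -0.003],
  [-1, 0.002, -0.049, 0, 0, 0, 0],
  [-1, 0.002, -0.049, 0, 0, 0, 0],
  [-1, 0.002, -0.049, 0, 0, 0, 0],
  [-1, 0.002, -0.049, 0, 0, 0, 0],
  [-1, 0.002, -0.049, 0, 0, 0, 0],
  [-1, 0.002, -0.049, 0, 0, 0, 0],
  [-1, 0.001, -0.05, 0.01, 0, 0, 0],
  [-1, 0, 0, 0.04, 0, 0, 0],
  [-1, 0, 0, 0.04, 0, 0, 0],
  [-1, 0, 0, 0.03, 0, 0, 0],
  [-1, 0, 0, 0, 0, 0, 0],
])

```text
time: 43.62
tcp_pos: [0.4646, -0.0291, 0.0604]
tcp_rot: [0.06, 0.998, 0.001, -0.003]
ft_force: [0.1, 0.1, -0.9]
gripper_width: 0.455
grasp_force: 30.5
```

```bash
python3 -c "
from h import *
go(.4700,-.0284,.0438)
f=grab('scene'); a=cv2.resize(f['pixels'][190:290,250:370],None,fx=5,fy=5,interpolation=cv2.INTER_CUBIC); cv2.imwrite('pics/c5.png',a[:,:,::-1])"
```

```text
t 43.62 at [ 0.4646 -0.0291  0.0604] yaw 83.1 w 0.455 turn -0.0 shift [-0.0054  0.0014  0.0166] q [-0.3   0.31  1.95 -0.    0.89 -1.75]
```

View pics/c5.png

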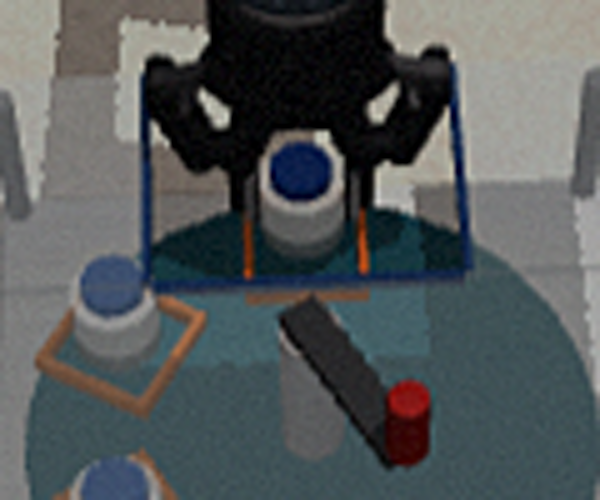

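The first two vials stand upright in their pockets under the guard. The third (300,170) is over the last pocket and sits about 5 mm short in x, so I correct it.

Emit:
servo_tool([
  [-1, -0.005, 0.001, 0, 0, 0, 0],
  [-1, 0, 0, 0, 0, 0, 0],
  [-1, 0, 0, 0.009, 0, 0, 0],
  [-1, 0, 0, 0.006, 0, 0, 0],
  [-1, 0, 0, 0.002, 0, 0, 0],
  [-1, 0, 0, 0, 0, 0, 0],
])

```text
time: 44.42
tcp_pos: [0.472, -0.0294, 0.0454]
tcp_rot: [0.06, 0.998, 0.0, -0.0]
ft_force: [0.9, 0.2, -1.1]
gripper_width: 0.462
grasp_force: 30.5
```

Emit:
servo_tool([
  [0, 0, 0, 0, 0, 0, 0],
  [0.2, 0, 0, 0, 0, 0, 0],
  [0.2, 0, 0, 0, 0, 0, 0],
  [0.2, 0, 0, -0.03, 0, 0, 0],
  [0.2, 0, 0, -0.05, 0, 0, 0],
  [0.2, 0, 0, -0.05, 0, 0, 0],
  [0.2, 0, 0, -0.03, 0, 0, 0],
  [0.2, 0, 0, 0, 0, 0, 0],
])

```text
time: 45.42
tcp_pos: [0.4739, -0.0299, 0.2083]
tcp_rot: [0.06, 0.998, -0.001, 0.003]
ft_force: [-0.7, -0.2, 0.8]
gripper_width: 0.603
grasp_force: 0.0
```

```bash
python3 -c "
from h import *
vials();wv(.076)
k=A+.075*np.array([np.cos(np.radians(23.1)),np.sin(np.radians(23.1))]);print(k)
go(*k,.20,113.1)"
```

```text
knob [ 0.63641287 -0.01148995] drum deg 120.24573111028477
w [615. 135.] [590, 0, 50, 276, 12273] [0.4389 0.1706 0.076 ]
w [433. 229.] [425, 155, 16, 149, 804] [0.4874 0.051  0.076 ]
w [314. 222.] [295, 202, 40, 39, 1211] [ 0.4723 -0.0289  0.076 ]
w [200. 270.] [195, 237, 10, 66, 335] [ 0.4972 -0.1133  0.076 ]
w [316. 341.] [245, 339, 139, 5, 606] [ 0.5627 -0.0383  0.076 ]
[ 0.63818661 -0.01107472]
t 45.52 at [ 0.4719 -0.0293  0.2052] yaw 83.1 w 0.594 turn -0.524 shift [-0.1601 -0.0484  0.0052] q [-0.3   0.14  1.75 -0.    1.25 -1.75]
```

Emit:
servo_tool([
  [0.2, 0, 0, 0, 0, 0, 0.175],
  [0.2, 0, 0, 0, 0, 0, 0.175],
  [0.2, 0, 0, 0, 0, 0, 0.175],
  [0.2, 0, 0, 0, 0, 0, 0.175],
  [0.2, 0, 0, 0, 0, 0, 0.175],
  [0.2, 0, 0, 0, 0, 0, 0.175],
  [0.2, 0, 0, 0, 0, 0, 0.175],
  [0.2, 0, 0, 0, 0, 0, 0.175],
  [0.2, 0, 0, 0, 0, 0, 0.175],
  [0.2, 0, 0, 0, 0, 0, 0.175],
  [0.2, 0, 0, 0, 0, 0, 0.175],
  [0.2, 0, 0, 0, 0, 0, 0.175],
])

```text
time: 47.02
tcp_pos: [0.4711, -0.0291, 0.2036]
tcp_rot: [0.897, 0.442, -0.001, -0.001]
ft_force: [0.5, 0.3, 0.4]
gripper_width: 0.598
grasp_force: 0.0
```

Emit:
servo_tool([
  [0.2, 0, 0, 0, 0, 0, 0.175],
  [0.2, 0, 0, 0, 0, 0, 0.175],
  [0.2, 0, 0, 0, 0, 0, 0.168],
  [0, 0.04, 0.012, 0, 0, 0, 0],
  [0, 0.04, 0.012, 0, 0, 0, 0],
  [0, 0.04, 0.012, 0, 0, 0, 0],
  [0, 0.04, 0.012, 0, 0, 0, 0],
  [0, 0, 0, 0.01, 0, 0, 0],
  [0, 0, 0, 0, 0, 0, 0],
  [0, 0, 0, 0, 0, 0, 0],
])

```text
time: 48.28
tcp_pos: [0.637, -0.0109, 0.195]
tcp_rot: [0.98, 0.2, -0.001, -0.0]
ft_force: [1.1, 0.2, 1.1]
gripper_width: 0.5
grasp_force: 0.0
```

```bash
python3 -c "
from h import *
go(.6378,-.0112,.131,-66.9)"
```

```text
t 48.27 at [ 0.637  -0.0109  0.195 ] yaw -66.9 w 0.5 turn -0.0 shift [0.0007 0.0007 0.064 ] q [-0.19  0.44  1.36 -0.    1.34  0.98]
```

Emit:
servo_tool([
  [0, 0, 0, 0.032, 0, 0, 0],
  [0, 0, 0, 0.032, 0, 0, 0],
  [0, 0, 0, 0, 0, 0, 0],
  [-1, 0, 0, 0, 0, 0, 0],
  [-1, 0, 0, 0, 0, 0, 0],
  [-1, 0, 0, 0, 0, 0, 0],
  [-1, 0, 0, 0, 0, 0, 0],
  [-1, 0, 0, 0, 0, 0, 0],
  [-1, 0, 0, 0, 0, 0, 0],
], newtons=30)

```text
time: 49.4
tcp_pos: [0.6391, -0.011, 0.1338]
tcp_rot: [0.98, 0.2, 0.001, 0.001]
ft_force: [-1.3, 0.4, 6.9]
gripper_width: 0.2
grasp_force: 30.2
```

Emit:
servo_tool([
  [-1, -0.0003, -0.0065, 0, 0, 0, -0.0873],
  [-1, -0.0003, -0.0065, 0, 0, 0, -0.0873],
  [-1, -0.0003, -0.0065, 0, 0, 0, -0.0873],
  [-1, -0.0003, -0.0065, 0, 0, 0, -0.0873],
  [-1, -0.0003, -0.0065, 0, 0, 0, -0.0873],
  [-1, -0.0003, -0.0065, 0, 0, 0, -0.0873],
  [-1, -0.0003, -0.0065, 0, 0, 0, -0.0873],
  [-1, -0.0003, -0.0065, 0, 0, 0, -0.0873],
  [-1, -0.0003, -0.0065, 0, 0, 0, -0.0873],
  [-1, -0.0003, -0.0065, 0, 0, 0, -0.0873],
  [-1, -0.0003, -0.0065, 0, 0, 0, -0.0873],
  [-1, -0.0003, -0.0065, 0, 0, 0, -0.0873],
])

```text
time: 50.9
tcp_pos: [0.5788, 0.0357, 0.1338]
tcp_rot: [0.747, 0.664, 0.002, -0.0]
ft_force: [-3.4, 7.4, 9.3]
gripper_width: 0.196
grasp_force: 30.5
```

Emit:
servo_tool([
  [-1, 0, 0, 0, 0, 0, 0],
  [-1, 0, 0, 0, 0, 0, 0],
])

```text
time: 51.15
tcp_pos: [0.5789, 0.0357, 0.1338]
tcp_rot: [0.748, 0.663, 0.002, -0.0]
ft_force: [-2.7, 7.3, 9.3]
gripper_width: 0.198
grasp_force: 30.5
```

```bash
python3 -c "
from h import *
p=arm.sense()['tcp_pos'][:2]-A; print(np.hypot(*p),np.degrees(np.arctan2(p[1],p[0]))+90-np.degrees(TH))
go(.4,.2,.25,-6.9)"
```

```text
0.07682786163330615 179.67784276684344
t 51.15 at [0.5789 0.0357 0.1338] yaw -6.9 w 0.198 turn 0.0 shift [ 0.1419 -0.1971 -0.1162] q [-0.13  0.39  1.6   0.    1.15 -0.01]
```

Emit:
servo_tool([
  [-0.4, 0, 0, 0, 0, 0, 0],
  [0, 0, 0, 0, 0, 0, 0],
  [0, 0, 0, -0.03, 0, 0, 0],
  [0, 0, 0, -0.05, 0, 0, 0],
  [0, 0, 0, -0.04, 0, 0, 0],
  [0, 0.03, -0.04, 0, 0, 0, 0],
  [0, 0.03, -0.04, 0, 0, 0, 0],
  [0, 0.03, -0.04, 0, 0, 0, 0],
  [0, 0.03, -0.04, 0, 0, 0, 0],
  [0, 0.02, -0.03, 0, 0, 0, 0],
  [0, 0, 0, 0, 0, 0, 0],
  [0, 0, 0, 0, 0, 0, 0],
])

```text
time: 52.65
tcp_pos: [0.4074, 0.1952, 0.2518]
tcp_rot: [0.748, 0.663, 0.0, 0.001]
ft_force: [-0.3, 0.2, -0.2]
gripper_width: 0.501
grasp_force: 0.0
```

```bash
python3 -c "
from h import *
vials('t9.png')
a=cv2.imread('pics/t9.png'); f=grab('scene','s9.png'); b=f['pixels'][:,:,::-1]
cv2.imwrite('pics/fin.png',np.hstack([cv2.resize(a[160:350,265:485],(400,345)),cv2.resize(b[190:345,140:390],(400,345))]))"
```

```text
knob [0.5758956  0.03320644] drum deg 181.70941269353514
```

View pics/fin.png

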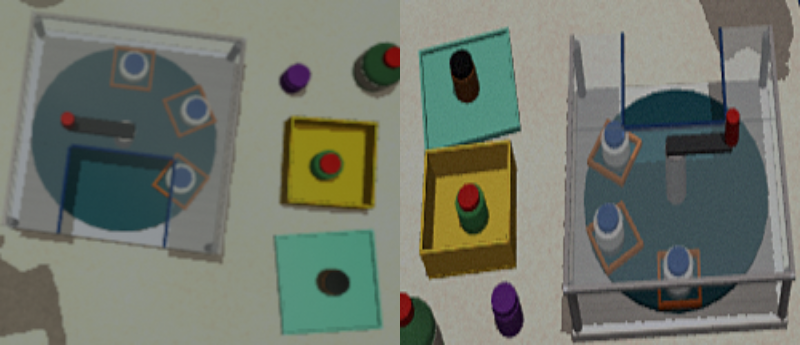

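The final view shows all three blue vials upright in their pockets under the guard and the opening empty. The knob is on the +y side (180° detent), the jar stands in the middle of the tray, and the spent vial stands in the tub. I hand the job in.

```bash
python3 -c "
from h import *
print(arm.finish_job())"
```

```text
the job is handed in; nothing more can be done
None
```

The job is handed in: the amber jar stands upright in the turquoise tray, the red-capped spent vial is in the yellow tub, and all three blue-capped vials are under the guard with the opening empty and the drum at its 180° click; the hand-in returned no verdict.

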